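# Pack clay slippers into a carton in two layers

## Task

Finish packing the carton of clay slippers: lay the other big slipper on the bottom beside its mate, then set the cardboard divider in flat on the carton's inner ledge with its rib up, and then stand the two small slippers on the divider, one on each side of the rib. All slippers lie sole down; the fired clay is brittle, so set the slippers down rather than dropping them, and leave the jar, the tape roll and the bowl alone.

Things in the scene. Friction and masses are not known exactly. Their poses are not given: they have to be found in the camera images.
- carton: open carton, fixed; outside 208 (x) x 258 (y) x 97 mm high, walls 5 mm, green and white outside. Origin: centre of underside, z up. Floor top at z = 4 mm. A 12 mm thick liner round all walls ends in a level ledge at z = 52 mm: inside the liner 174 (x) x 224 (y) mm, above the ledge 198 (x) x 248 (y) mm.
- divider: brown corrugated pad, 190 (x) x 240 (y) x 5 mm, about 90 g, lying flat on the table at first; has 4 mm play per side in the carton above the ledge, either way round. A rib to lift it by stands along x over its middle: 120 mm long, 10 mm thick (y), top at z = 43 mm. Origin: centre of underside, z up.
- slipper_big: big slipper on the ware board: grey clay slipper: flat sole 124 x 52 x 10 mm thick, toe to +x, z up; over its front an arched strap (x 2 to 44 mm) with upright flat outer sides 52 mm apart (along y) up to z = 24 mm, crown at 40 mm; grip from above across these sides near x = 18 mm. Origin mid-length on the underside. About 160 g.
- slipper_mate: its mate, in the carton on its +y half, toe to about +x: grey clay slipper: flat sole 124 x 52 x 10 mm thick, toe to +x, z up; over its front an arched strap (x 2 to 44 mm) with upright flat outer sides 52 mm apart (along y) up to z = 24 mm, crown at 40 mm; grip from above across these sides near x = 18 mm. Origin mid-length on the underside. About 160 g.
- slipper_small_a: one of two equal small slippers on the ware board: grey clay slipper: flat sole 93 x 39 x 7.5 mm thick, toe to +x, z up; over its front an arched strap (x 2 to 33 mm) with upright flat outer sides 39 mm apart (along y) up to z = 18 mm, crown at 30 mm; grip from above across these sides near x = 14 mm. Origin mid-length on the underside. About 75 g.
- slipper_small_b: the other small slipper on the ware board: grey clay slipper: flat sole 93 x 39 x 7.5 mm thick, toe to +x, z up; over its front an arched strap (x 2 to 33 mm) with upright flat outer sides 39 mm apart (along y) up to z = 18 mm, crown at 30 mm; grip from above across these sides near x = 14 mm. Origin mid-length on the underside. About 75 g.
- ware_board: plywood board fixed to the table left or right of the carton, 310 (x) x 230 (y) x 12 mm thick; the three slippers still outside stand on it in any order. Origin: centre of underside.
- glaze_jar: bystander: closed jar with a white cap, 72 mm across, 95 mm high. Origin: centre of its underside.
- tape_roll: bystander: brown roll of packing tape lying flat, 100 mm across, 48 mm high. Origin: centre of its underside.
- water_bowl: bystander: white bowl, 120 mm across, 50 mm high. Origin: centre of its underside.
Not all that is in view belongs to the job. What is shaped like the slipper_small_a but blue or green is not meant.

How it is judged:
By the outcome, as a careful person would: the job done as asked, in the order asked, and still so for the second after the job is handed in, with the robot touching nothing.
It also fails if it takes over 72 s, if anything falls off the work surface, if the arm or the gripper's body presses on something with over 40 N, if the wrist force passes 120 N, or if a joint passes its speed limit or range.

## Robot

A 6-joint arm with a two-finger parallel gripper is mounted at the origin on the work surface. World frame = base frame: x ahead of the robot, y to its left, z up, the work surface at z = 0. Lengths are in m, angles in degrees, forces in N, time in s.
With the tool pointing down it reaches from about 0.3 to 0.75 m from the base axis. Payload 8.5 kg.
Tool frame: the origin (TCP) lies at the very end of the fingers, on their centre line; the grasp point (between the pads) lies 19 mm behind it; x points along the fingers, y is the direction in which the jaws open and shut, and the axes are right-handed (so a half turn about x gives the same grasp; the last joint's range is limited). The gripper opens to 85 mm and grips with 20 to 120 N. Pads are 22 mm wide; open, the fingers measure 114 mm over their backs; the gripper's body (76 mm by 85 mm) begins 54 mm behind the grasp point. The pads swing forward as they close: fully open they stand 13 mm farther back than shut.
Start: joints at [50.919, 21.807, 74.336, -0, 83.858, -12.336], TCP at [0.248, 0.491, 0.231] pointing down, gripper open.
Joint ranges: [-178.18, 178.18], [-50.72, 133.34], [12.68, 142.11], [-81.47, 261.47], [9.98, 163.14], [-165.26, 165.26]. Speed limits (degrees/s): [136.94, 136.94, 180, 180, 180, 180].

## Interface

Orientations are given as a 3x3 rotation matrix whose columns are the frame's x, y, z axes.
In Python, from rig import env, eyes, close_job gives the robot as it stands.
- The arm moves only by the shell command python3 -m pendant 'ROWS' [OPENING] [FORCE]. ROWS is a JSON object of lists of equal length, an entry for each row: "travel": the shift along the world's x, y, z in mm, a list of three; "delta_rot": the turn, a rotation vector about the world's x, y, z in rad, a list of three. In form: {"travel": [[x, y, z], ...], "delta_rot": [[wx, wy, wz], ...]}. A call has 1 to 20 rows; each row shifts and turns the commanded pose from where the row before left it; what a row does not reach is not made up. A row lasts 1/12 s, in which the tool goes at most 41.7 mm and 7.16 degrees, less where a joint would pass 70% of its speed; a pose out of reach is approached as far as the arm can. A call with a gripper value outside its range is refused whole. OPENING is the finger opening in mm, from 0 to 85.4, set as the call begins (- or left out, the last holds). The fingers move at their own pace and stop on an object; FORCE is the grip in N (left out, the last holds). Time passes only in rows, so rows that do not move let the fingers close. It gives the time, the measured TCP pose, the force and the opening at its end, in the units of the state.
- env.observe(): the state, without advancing time (a new reading comes with each control period).
- eyes.get_image(name): name is "side" or "top" or "wrist"; returns the picture (480x640x3 uint8, red, green, blue); there is no depth.
- eyes.camera_model(name): a dict with "vfov" (degrees; the focal length in pixels is half the picture's height over the tangent of half this angle, whatever the lens; pixels are square), "cx", "cy" (the principal point, pixels), "pose" (4x4, takes a point from camera to world coordinates). Camera axes: x right, y up, looking along -z (the intrinsics and any distortion apply to the point x, -y, -z); pixel columns grow to the right and rows downward; lengths in m; the calibration is good to about 2 mm. A picture is of the moment at which its call begins: read the wrist's pose just before it. camera_model takes no time and is no camera call; for the wrist camera it gives the pose at the moment of the call.
- close_job(): hands the job in, once; it reports no verdict.
The state is a dict: "time_s": time; "q": joint angles; "qvel": joint speeds; "joint_efforts": joint torques, N m; "position": TCP position; "tool_rot": TCP orientation; "ft_force": force on the tool from outside, world axes, zero at the start; "wrist_torque": the same for the moment, N m; "grip_width": finger opening in m.
Only numpy, scipy, OpenCV 4.12 (cv2) and the standard library are available. Lean on these libraries where they do the work, as an engineer would, in place of code of your own. Each camera call takes 0.05 s, during which the arm holds its last target. There are 200 camera calls.

## Working session

There is one attempt and no reset: what is moved stays moved. The work goes in short steps, Python scripts to look and compute and a shell command to move; the robot and the scene stay as the last step left them, time stands still between calls to the robot, and variables do not carry over. Pictures are saved under pics/ and viewed, about 8 in all and at most 12, crops included, and the job is handed in when it is done.

```bash
ls; mkdir -p pics
python3 - <<'E'
from rig import env, eyes
import cv2, numpy as np
for n in ("top","side"):
    m=eyes.camera_model(n); print(n,{k:(np.round(v,4).tolist()) if k=='pose' else v for k,v in m.items()})
    cv2.imwrite(f"pics/{n}0.png",eyes.get_image(n)[:,:,::-1])
m=eyes.camera_model("wrist");print({k:(np.round(v,4).tolist()) if k=='pose' else v for k,v in m.items()})
s=env.observe();print(s)
E
```

```text
pics
top {'vfov': 45.767266781736204, 'cx': 325.90676873501627, 'cy': 243.31877835764598, 'pose': [[0.0002, 0.9865, -0.1639, 0.3181], [-1.0, -0.0003, -0.0029, 0.0911], [-0.0029, 0.1639, 0.9865, 1.4639], [0.0, 0.0, 0.0, 1.0]]}
side {'vfov': 52.94895556653372, 'cx': 317.6550014997687, 'cy': 237.56287474207636, 'pose': [[0.9654, 0.1865, -0.1823, 0.2948], [-0.2606, 0.716, -0.6476, -0.8308], [0.0097, 0.6727, 0.7398, 1.1125], [0.0, 0.0, 0.0, 1.0]]}
{'vfov': 71.16221855365123, 'cx': 322.6311209644791, 'cy': 238.02964162783638, 'pose': [[0.45, -0.8621, -0.2331, 0.1868], [0.893, 0.4339, 0.1193, 0.5214], [-0.0017, -0.2619, 0.9651, 0.3726], [0.0, 0.0, 0.0, 1.0]]}
{'time_s': 0.1, 'q': array([ 5.09175172e+01,  2.18391915e+01,  7.43779120e+01, -5.08263932e-05,
        8.38589181e+01, -1.23341841e+01]), 'qvel': array([ 0.00862806, -0.0601851 , -0.17025859,  0.11273009,  0.01979435,
        0.00341167]), 'joint_efforts': array([ 3.98642616e-03, -4.49222517e+01, -2.31657332e+01, -1.74257120e-04,
        3.67814806e-03, -3.39805274e-05]), 'position': array([0.24736492, 0.49095052, 0.23076891]), 'tool_rot': array([[-8.35798072e-04,  4.50071297e-01,  8.92992233e-01],
       [-1.03049100e-03,  8.92991684e-01, -4.50071984e-01],
       [-9.99999120e-01, -1.29638976e-03, -2.82566307e-04]]), 'ft_force': array([-0.26494857,  0.60524601, -0.09713307]), 'wrist_torque': array([-0.06885282,  0.02445316, -0.03110265]), 'grip_width': 0.08536716428260105}
```

View pics/top0.png

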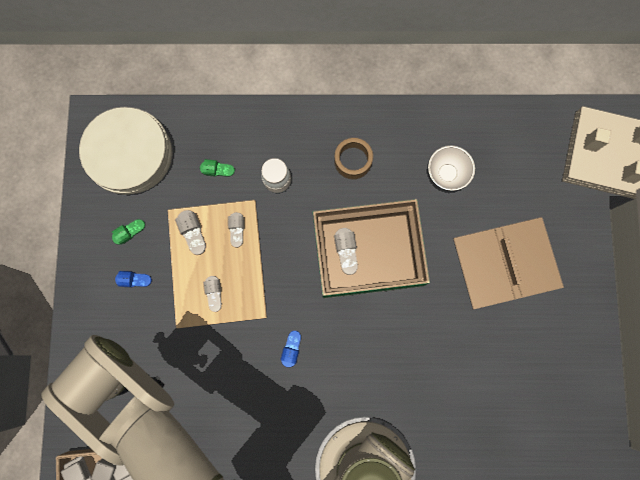

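View pics/side0.png

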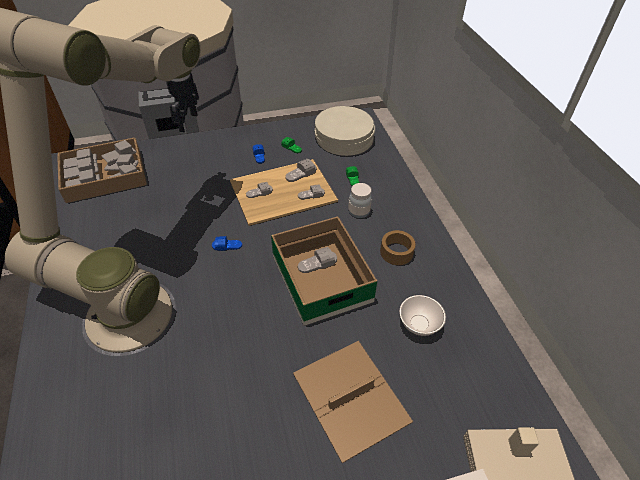

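Top view (up is +x, right is −y):
- **Big slipper:** the larger grey one on the board at (191,232). Its mate is in the carton at (346,250).
- **Small slippers:** the grey ones on the board at (236,229) and (212,293).
- **Could be confused with these:** green at (217,168) and (128,232), blue at (133,279) and (291,348), and the grey blocks in the lower-left box at (90,465). I reject all of them by colour or because they are off the board.
- **Divider:** (509,263). The paper and block at (605,150) aren't part of the job.
- **Leave alone:** jar (275,174), tape (353,157), bowl (451,168).

```bash
cat > h.py <<'E'
import numpy as np, cv2
from rig import env, eyes
def ray(m,uv,z):
    uv=np.asarray(uv,float).reshape(-1,2); f=240/np.tan(np.radians(m['vfov']/2)); P=np.array(m['pose'])
    d=np.c_[(uv[:,0]-m['cx'])/f,-(uv[:,1]-m['cy'])/f,-np.ones(len(uv))]@P[:3,:3].T
    o=P[:3,3]; return (o+d*((z-o[2])/d[:,2])[:,None])
def proj(m,p):
    f=240/np.tan(np.radians(m['vfov']/2)); P=np.array(m['pose']); c=(np.atleast_2d(p)-P[:3,3])@P[:3,:3]
    return np.c_[m['cx']+f*c[:,0]/-c[:,2], m['cy']-f*c[:,1]/-c[:,2]]
def rect(pts):
    (c,s,a)=cv2.minAreaRect(np.float32(pts*1000)); 
    b=cv2.boxPoints((c,s,a)); e=b[1]-b[0]; g=b[2]-b[1]
    L=e if np.hypot(*e)>np.hypot(*g) else g
    return np.round(c,1),np.round(sorted(s),1),round(float(np.degrees(np.arctan2(L[1],L[0])))%180,1)
def cont(mask,minA):
    cs=cv2.findContours(mask.astype(np.uint8)*255,cv2.RETR_EXTERNAL,cv2.CHAIN_APPROX_NONE)[0]
    return [c for c in cs if cv2.contourArea(c)>minA]
E
python3 - <<'E'
from h import *
im=cv2.imread('pics/top0.png'); m=eyes.camera_model('top'); h=cv2.cvtColor(im,cv2.COLOR_BGR2HSV)
sl=(h[...,1]<60)&(h[...,2]>90)
for (x0,y0,x1,y1,z) in ((172,205,262,315,.022),(330,222,362,280,.014)):
    k=np.zeros_like(sl);k[y0:y1,x0:x1]=sl[y0:y1,x0:x1]
    for c in cont(k,150): print('slip',c.reshape(-1,2).mean(0).round(),rect(ray(m,c,z)[:,:2]))
br=(h[...,0]>5)&(h[...,0]<22)&(h[...,1]>50)
k=np.zeros_like(br);k[210:315,445:570]=br[210:315,445:570]
for c in cont(k,1500): print('div',rect(ray(m,c,.005)[:,:2]))
for n,uv in dict(carton=[(313,212),(418,199),(429,283),(324,296)]).items(): print(n,(ray(m,uv,.097)*1000).round(0).tolist(),rect(ray(m,uv,.097)[:,:2]))
print('board',rect(ray(m,[(168,210),(254,201),(266,317),(177,327)],.012)[:,:2]))
print('jar,tape,bowl',(ray(m,[(274,165),(353,157),(451,168)],.06)*1000).round())
print('rib', (ray(m,[(499,229),(521,296)],.043)*1000).round())
E
```

```text
slip [213. 293.] (array([428.8, 382.7]), array([38.4, 90.5]), 10.5)
slip [236. 229.] (array([595. , 328.5]), array([37.9, 89.9]), 5.4)
slip [191. 232.] (array([586.6, 443.6]), array([ 51. , 121.4]), 24.6)
slip [347. 250.] (array([539.7,  42.3]), array([ 52. , 122.1]), 9.2)
div (array([ 510.8, -374.2]), array([191.1, 242.2]), 103.4)
carton [[623.0, 127.0, 97.0], [656.0, -132.0, 97.0], [448.0, -153.0, 97.0], [417.0, 100.0, 97.0]] (array([536.1, -15.7]), array([208.7, 261.1]), 97.2)
board (array([508.9, 377.8]), array([226.1, 307.1]), 6.9)
jar,tape,bowl [[ 755.  228.   60.]
 [ 776.   26.   60.]
 [ 747. -225.   60.]]
rib [[ 591. -345.   43.]
 [ 421. -391.   43.]]
```

```bash
python3 -m pendant '{"travel":[[35,-18,3],[35,-18,3],[35,-18,3],[35,-18,3],[30,-15,3],[0,0,0],[0,0,0]],"delta_rot":[[0,0,0.1],[0,0,0.1],[0,0,0.1],[0,0,0.1],[0,0,0.06],[0,0,0],[0,0,0]]}'
python3 - <<'E'
from h import *
import pickle
m=eyes.camera_model('wrist'); im=eyes.get_image('wrist')[:,:,::-1]; cv2.imwrite('pics/w1.png',im); pickle.dump(m,open('pics/w1.pkl','wb'))
print(env.observe()['q'].round(1))
E
```

```text
time_s: 0.68
position: [0.4187, 0.4032, 0.2457]
tool_rot: [[-0.001, 0.01, 1.0], [-0.001, 1.0, -0.01], [-1.0, -0.001, -0.001]]
ft_force: [0.1, 0.2, -0.6]
grip_width: 0.0848
[ 32.4  24.5  67.6   0.   88.  -57.1]
```

View pics/w1.png

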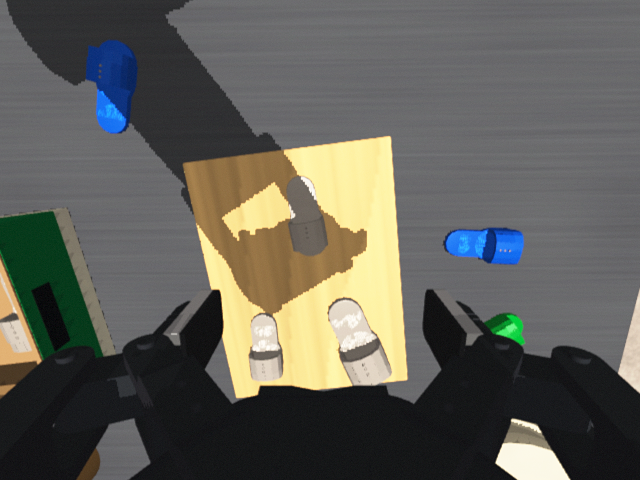

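The wrist view confirms three grey slippers on the board: big at (358,340), small at (265,347) and small at (308,215), all with strap and toe toward +x. The blue and green ones are off the board. Next I'll refine their poses from this view.

Run:
```python
from h import *
import pickle
im=cv2.imread('pics/w1.png'); m=pickle.load(open('pics/w1.pkl','rb')); h=cv2.cvtColor(im,cv2.COLOR_BGR2HSV)
sl=(h[...,1]<50)&(h[...,2]>40)
for n,(x0,y0,x1,y1) in dict(s1=(280,170,335,260),s2=(245,308,288,384),big=(322,290,395,390)).items():
    k=np.zeros_like(sl);k[y0:y1,x0:x1]=sl[y0:y1,x0:x1]
    for c in cont(k,400): print(n,rect(ray(m,c,.022 if n=='big' else .0195)[:,:2]))
# strap/sole width rows: sole outline only (heel) and strap-side midline at strap base
print('board',rect(ray(m,[(183,162),(390,137),(407,379),(236,398)],.012)[:,:2]), (ray(m,[(183,162),(390,137),(407,379),(236,398)],.012)*1000).round().tolist())
```

```text
s1 (array([425.9, 383.3]), array([39.3, 89.5]), 9.6)
s2 (array([592.1, 330.2]), array([39.2, 94. ]), 177.6)
big (array([592.4, 447.2]), array([ 53.2, 143.8]), 21.2)
board (array([506.1, 381.6]), array([227.7, 309. ]), 6.4) [[365.0, 251.0, 12.0], [341.0, 476.0, 12.0], [645.0, 512.0, 12.0], [672.0, 286.0, 12.0]]
```

```bash
python3 -m pendant '{"travel":[[30,8,-16],[30,8,-16],[30,8,-16],[30,8,-16],[31,8,-16],[31,7,-16],[0,0,0],[0,0,0]],"delta_rot":[[0,0,0.08],[0,0,0.08],[0,0,0.08],[0,0,0.08],[0,0,0.09],[0,0,0],[0,0,0],[0,0,0]]}' 85
python3 - <<'E'
from h import *
import pickle
m=eyes.camera_model('wrist'); im=eyes.get_image('wrist')[:,:,::-1]; im=np.ascontiguousarray(im)
pickle.dump(m,open('pics/w2.pkl','wb')); cv2.imwrite('pics/w2.png',im)
print(env.observe()['q'].round(1))
for y in (-26,26):
  for X in (-62,2,44): pass
E
```

```text
time_s: 1.4
position: [0.5987, 0.4518, 0.1473]
tool_rot: [[-0.004, -0.393, 0.92], [-0.002, 0.92, 0.393], [-1.0, -0.0, -0.004]]
ft_force: [-0.7, 0.1, 0.3]
grip_width: 0.0847
[ 28.1  46.2  42.4   0.   91.5 -85.1]
```

View pics/w2.png

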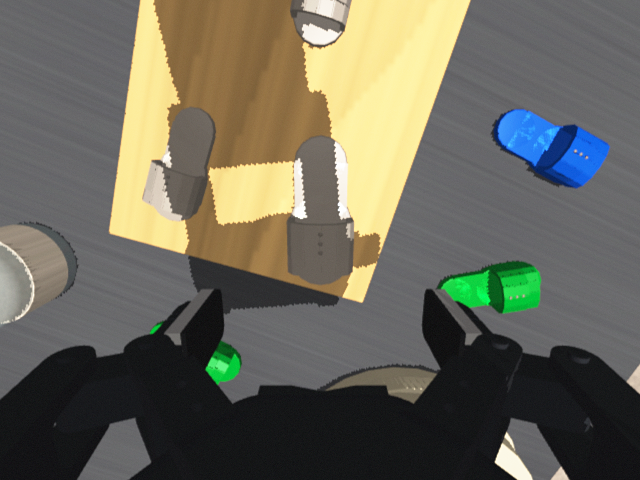

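The big slipper stands upright in this view: heel at (320,136), strap rear edge at row ~220, front ~280. So the yaw is right; I'll work out the offset numerically.

Run:
```python
from h import *
import pickle
m=pickle.load(open('pics/w2.pkl','rb'));a=np.radians(23.1);R=np.array([[np.cos(a),np.sin(a)],[-np.sin(a),np.cos(a)]])
t=np.array([.5987,.4518])
for n,uv,z in (('heel',(320,136),.022),('heelL',(294,200),.022),('heelR',(347,200),.022),('strapL rear',(288,222),.036),('strapR rear',(353,222),.036),('frontL',(288,275),.036),('frontR',(352,275),.036)):
    print(n,(R@(ray(m,uv,z)[0,:2]-t)*1000).round(1))
```

```text
heel [-76.  -1.]
heelL [-26.9 -21.9]
heelR [-26.9  20.5]
strapL rear [-11.9 -25.8]
strapR rear [-12.   24.4]
frontL [ 31.7 -26.9]
frontR [31.7 24.7]
```

```bash
python3 -m pendant '{"travel":[[3,0,-35],[0,0,-35],[0,0,-30],[0,0,-20],[0,0,-11],[0,0,0],[0,0,0]],"delta_rot":[[0,0,0],[0,0,0],[0,0,0],[0,0,0],[0,0,0],[0,0,0],[0,0,0]]}' 85 && python3 -m pendant '{"travel":[[0,0,0],[0,0,0],[0,0,0],[0,0,0],[0,0,0],[0,0,0],[0,0,0],[0,0,0],[0,0,0]],"delta_rot":[[0,0,0],[0,0,0],[0,0,0],[0,0,0],[0,0,0],[0,0,0],[0,0,0],[0,0,0],[0,0,0]]}' 0 40
```

```text
time_s: 2.03
position: [0.6023, 0.452, 0.0214]
tool_rot: [[0.002, -0.393, 0.92], [0.001, 0.92, 0.393], [-1.0, 0.0, 0.002]]
ft_force: [-0.6, -0.9, 0.6]
grip_width: 0.0849
time_s: 2.78
position: [0.6031, 0.4515, 0.0213]
tool_rot: [[0.002, -0.392, 0.92], [0.001, 0.92, 0.392], [-1.0, 0.0, 0.003]]
ft_force: [-1.8, -1.5, 5.7]
grip_width: 0.051
```

```bash
python3 -m pendant '{"travel":[[0,0,3],[0,0,7],[0,0,10],[0,0,10],[0,0,0],[0,0,0]],"delta_rot":[[0,0,0],[0,0,0],[0,0,0],[0,0,0],[0,0,0],[0,0,0]]}' 0 60
python3 - <<'E'
from h import *
import pickle
im=np.ascontiguousarray(eyes.get_image('side')[:,:,::-1]); cv2.imwrite('pics/s3.png',cv2.resize(im[100:260,200:400],None,fx=3.0,fy=3.0))
E
```

```text
time_s: 3.28
position: [0.6029, 0.4513, 0.0505]
tool_rot: [[0.002, -0.392, 0.92], [0.001, 0.92, 0.392], [-1.0, 0.0, 0.002]]
ft_force: [-0.7, -0.0, -0.8]
grip_width: 0.0502
```

View pics/s3.png

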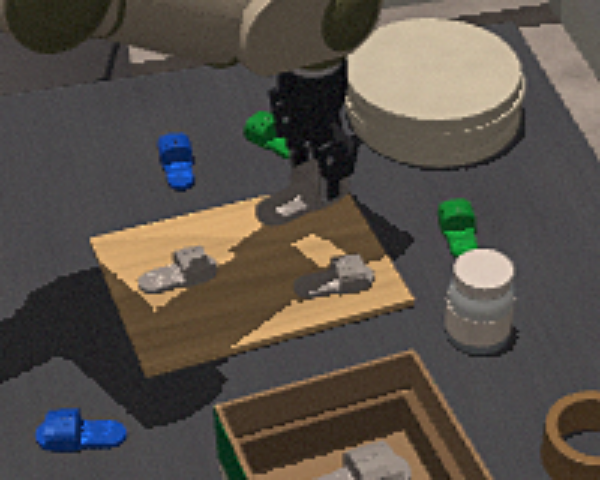

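```bash
python3 -m pendant '{"travel":[[0,0,40],[0,0,40],[-5,-20,30],[-3,-40,20],[-3,-40,10],[-3,-40,0],[-3,-40,0],[-3,-40,0],[-3,-40,0],[-3,-40,0],[-3,-40,0],[-3,-40,0],[-3,-40,0],[-3,-40,0],[-3,-40,0],[-2,-38,0],[0,-18,0],[0,0,0],[0,0,0]],"delta_rot":[[0,0,0],[0,0,0],[0,0,0],[0,0,-0.028],[0,0,-0.028],[0,0,-0.028],[0,0,-0.028],[0,0,-0.028],[0,0,-0.028],[0,0,-0.028],[0,0,-0.028],[0,0,-0.028],[0,0,-0.028],[0,0,0],[0,0,0],[0,0,0],[0,0,0],[0,0,0],[0,0,0]]}' 0 60
python3 - <<'E'
from h import *
import pickle
m=eyes.camera_model('wrist'); im=np.ascontiguousarray(eyes.get_image('wrist')[:,:,::-1])
pickle.dump(m,open('pics/w4.pkl','wb')); cv2.imwrite('pics/w4.png',im)
cv2.imwrite('pics/t4.png',eyes.get_image('top')[:,:,::-1])
E
```

```text
time_s: 4.92
position: [0.5594, -0.1026, 0.1874]
tool_rot: [[-0.001, -0.121, 0.993], [0.001, 0.993, 0.121], [-1.0, 0.001, -0.001]]
ft_force: [0.0, -0.2, -1.6]
grip_width: 0.0503
```

View pics/w4.png

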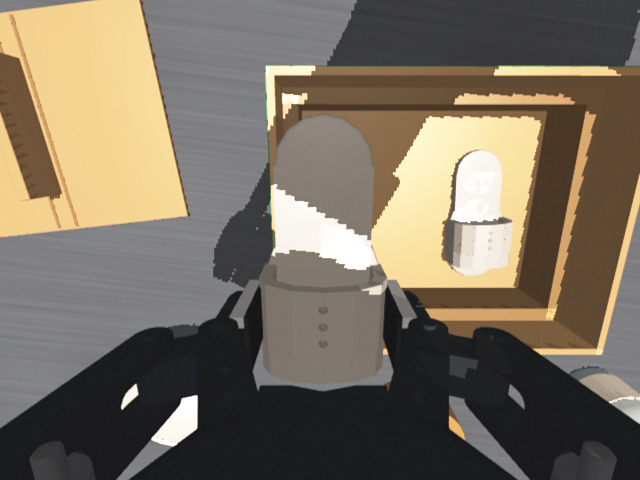

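The slipper is held squarely between the pads: heel (322,115), strap at rows 265–375, parallel to the carton. Carton rim corners are at (266,66) and about (605,355), and the mate is at (480,210).

Run:
```python
from h import *
import pickle
m=pickle.load(open('pics/w4.pkl','rb'))
a,b=ray(m,[(266,66),(605,355)],.097)[:,:2]*1000
d=b-a; print('rim centre',(a+b)/2,'diag',np.hypot(*d),'yaw',np.degrees(np.arctan2(d[1],d[0])-np.arctan2(258,208)))
im=cv2.imread('pics/t4.png');cv2.imwrite('pics/t4c.png',im)
mt=eyes.camera_model('top')
# mate
for uv,z in (((478,151),.014),((455,190),.014),((501,190),.014)): print('mate',ray(m,uv,z)[0]*1000)
# held slipper heel/edges at sole top, guess z=tcp-? 
s=env.observe();R=s['tool_rot'];t=s['position']
for z in (.175,.18,.185):
  print(z,[(R.T@(ray(m,uv,z)[0]-t)*1000).round(1).tolist() for uv in ((322,115),(276,190),(373,190))])
```

```text
rim centre [535.27476319 -10.13726123] diag 332.77649144096205 yaw 7.062505341119554
mate [478.43485922  30.67482979  14.        ]
mate [515.66320347  17.79554416  14.        ]
mate [510.44691001  60.62631601  14.        ]
0.175 [[12.7, -1.0, -81.4], [12.7, -22.2, -49.0], [12.7, 22.3, -48.9]]
0.18 [[7.7, -1.0, -81.0], [7.7, -21.5, -49.6], [7.7, 21.5, -49.5]]
0.185 [[2.7, -1.0, -80.5], [2.7, -20.8, -50.3], [2.7, 20.8, -50.1]]
```

```bash
python3 -m pendant '{"travel":[[1,30,0],[0,10,0],[0,0,-20],[0,0,-35],[0,0,-35],[0,0,-35],[0,0,-25],[0,0,-12],[0,0,-4],[0,0,0],[0,0,0]],"delta_rot":[[0,0,0],[0,0,0],[0,0,0],[0,0,0],[0,0,0],[0,0,0],[0,0,0],[0,0,0],[0,0,0],[0,0,0],[0,0,0]]}' 0 60
```

```text
time_s: 5.93
position: [0.5613, -0.0616, 0.0228]
tool_rot: [[0.001, -0.124, 0.992], [-0.0, 0.992, 0.124], [-1.0, -0.001, 0.001]]
ft_force: [0.6, 0.2, -1.2]
grip_width: 0.0504
```

```bash
python3 -m pendant '{"travel":[[0,0,-3],[0,0,-3],[0,0,-2],[0,0,-1],[0,0,0],[0,0,0]],"delta_rot":[[0,0,0],[0,0,0],[0,0,0],[0,0,0],[0,0,0],[0,0,0]]}' 0 60
```

```text
time_s: 6.43
position: [0.5608, -0.062, 0.0134]
tool_rot: [[0.0, -0.123, 0.992], [-0.0, 0.992, 0.123], [-1.0, -0.0, 0.0]]
ft_force: [-1.5, 0.4, 5.0]
grip_width: 0.0505
```

```bash
python3 -m pendant '{"travel":[[0,0,0],[0,0,0],[0,0,0],[0,0,0],[0,0,5],[0,0,15],[0,0,35],[0,0,40],[0,0,40],[0,0,40],[0,0,30],[0,0,0]],"delta_rot":[[0,0,0],[0,0,0],[0,0,0],[0,0,0],[0,0,0],[0,0,0],[0,0,0],[0,0,0],[0,0,0],[0,0,0],[0,0,0],[0,0,0]]}' 66 60
python3 - <<'E'
from h import *
import pickle
m=eyes.camera_model('wrist'); im=np.ascontiguousarray(eyes.get_image('wrist')[:,:,::-1])
pickle.dump(m,open('pics/w5.pkl','wb')); cv2.imwrite('pics/w5.png',im)
E
```

```text
time_s: 7.43
position: [0.5627, -0.0625, 0.225]
tool_rot: [[0.012, -0.123, 0.992], [-0.004, 0.992, 0.123], [-1.0, -0.005, 0.011]]
ft_force: [0.1, -0.4, 0.9]
grip_width: 0.0659
```

View pics/w5.png

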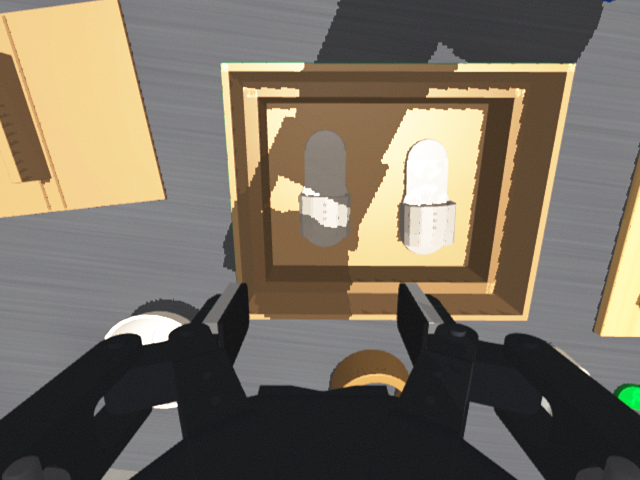

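The big slipper (325,190) lies sole down beside its mate (428,195), clear of the liner all round. Now the divider.

```bash
python3 -m pendant '{"travel":[[-6,-39,0],[-6,-39,0],[-6,-39,0],[-6,-39,0],[-6,-39,0],[-6,-39,0],[-6,-39,-10],[-8,-39,-10],[0,0,0],[0,0,0]],"delta_rot":[[0,0,0.02],[0,0,0.02],[0,0,0.02],[0,0,0.02],[0,0,0.02],[0,0,0.01],[0,0,0],[0,0,0],[0,0,0],[0,0,0]]}' 60 60
python3 - <<'E'
from h import *
import pickle
m=eyes.camera_model('wrist'); im=np.ascontiguousarray(eyes.get_image('wrist')[:,:,::-1])
pickle.dump(m,open('pics/w6.pkl','wb')); cv2.imwrite('pics/w6.png',im)
m5=pickle.load(open('pics/w5.pkl','rb'))
print('rim',(ray(m5,[(222,63),(575,63),(527,320)],.097)*1000).round(1).tolist())
E
```

```text
time_s: 8.32
position: [0.5094, -0.3755, 0.1954]
tool_rot: [[-0.003, -0.228, 0.974], [0.003, 0.974, 0.228], [-1.0, 0.004, -0.002]]
ft_force: [0.6, 0.4, -0.5]
grip_width: 0.0602
rim [[447.4, -150.7, 97.0], [416.2, 103.2, 97.0], [622.3, 128.6, 97.0]]
```

View pics/w6.png

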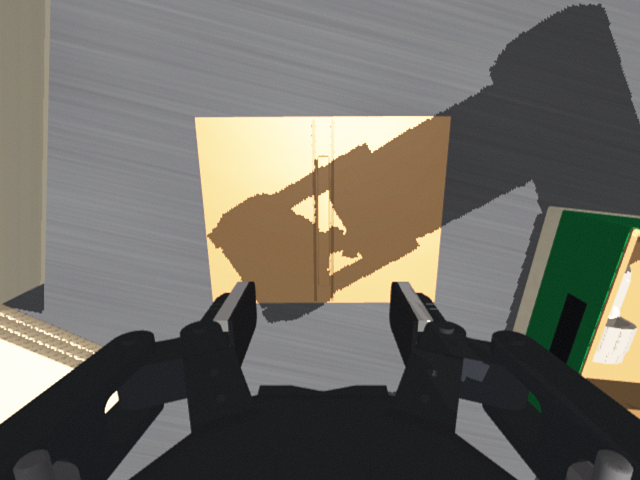

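The divider is flat and square to the tool: corners (195,117), (450,116), (436,302), (211,303), with the rib near column 324.

Run:
```python
from h import *
import pickle
m=pickle.load(open('pics/w6.pkl','rb'))
c=ray(m,[(195,117),(450,116),(436,302),(211,303)],.005)[:,:2]
im=cv2.imread('pics/w6.png');h=cv2.cvtColor(im,cv2.COLOR_BGR2HSV)
k=(h[...,0]>5)&(h[...,0]<28)&(h[...,1]>70); k[:,:150]=0;k[:,460:]=0;k[310:]=0;k[:100]=0
for q in cont(k,5000): print('mask',rect(ray(m,q,.005)[:,:2]))
print(rect(c),(c*1000).round(1).tolist(), (c.mean(0)*1000).round(1))
print('rib ends',(ray(m,[(323.5,156),(325,287)],.043)*1000).round(1).tolist())
```

```text
mask (array([ 508.5, -373.8]), array([190., 240.]), 103.4)
(array([ 508.3, -373.4]), array([190. , 243.4]), 103.4) [[443.7, -511.7], [388.5, -279.8], [572.6, -233.0], [628.8, -469.9]] [ 508.4 -373.6]
rib ends [[450.0, -387.2, 43.0], [566.9, -358.3, 43.0]]
```

```bash
python3 -m pendant '{"travel":[[-1,1.5,-40],[0,0,-40],[0,0,-40],[0,0,-30],[0,0,-20],[0,0,-9],[0,0,0],[0,0,0]],"delta_rot":[[0,0,0],[0,0,0],[0,0,0],[0,0,0],[0,0,0],[0,0,0],[0,0,0],[0,0,0]]}' 60 60 && python3 -m pendant '{"travel":[[0,0,0],[0,0,0],[0,0,0],[0,0,0],[0,0,0],[0,0,0],[0,0,0],[0,0,0],[0,0,0],[0,0,0]],"delta_rot":[[0,0,0],[0,0,0],[0,0,0],[0,0,0],[0,0,0],[0,0,0],[0,0,0],[0,0,0],[0,0,0],[0,0,0]]}' 0 60
```

```text
time_s: 9.03
position: [0.5104, -0.3722, 0.0199]
tool_rot: [[0.001, -0.232, 0.973], [-0.001, 0.973, 0.232], [-1.0, -0.001, 0.001]]
ft_force: [0.1, -0.6, 0.8]
grip_width: 0.0602
time_s: 9.87
position: [0.51, -0.373, 0.0199]
tool_rot: [[0.001, -0.231, 0.973], [-0.001, 0.973, 0.231], [-1.0, -0.002, 0.001]]
ft_force: [-0.7, 1.1, 5.8]
grip_width: 0.0088
```

```bash
python3 -m pendant '{"travel":[[0,0,5],[0,0,15],[0,0,30],[0,0,40],[0,0,40],[0,10,20],[2,22,0],[3,36,0],[3,36,0],[3,36,0],[3,36,0],[3,36,0],[3,36,0],[3,36,0],[3,36,0],[3,30,0],[0,12,0],[0,0,0],[0,0,0],[0,0,0]],"delta_rot":[[0,0,0],[0,0,0],[0,0,0],[0,0,0],[0,0,0],[0,0,0],[0,0,-0.011],[0,0,-0.011],[0,0,-0.011],[0,0,-0.011],[0,0,-0.011],[0,0,-0.011],[0,0,-0.011],[0,0,-0.011],[0,0,-0.011],[0,0,-0.011],[0,0,0],[0,0,0],[0,0,0],[0,0,0]]}' 0 60
python3 - <<'E'
from h import *
import pickle
m=eyes.camera_model('wrist'); im=np.ascontiguousarray(eyes.get_image('wrist')[:,:,::-1])
pickle.dump(m,open('pics/w7.pkl','wb')); cv2.imwrite('pics/w7.png',im)
s=eyes.get_image('side')[:,:,::-1]; cv2.imwrite('pics/s7.png',s)
cv2.imwrite('pics/c7.png',np.hstack([im[:,:],s])[::1,::1][:, :]) 
c=np.hstack([cv2.resize(im,(400,300)),cv2.resize(s[100:370,180:540],(400,300))]);cv2.imwrite('pics/c7.png',c)
E
```

```text
time_s: 11.53
position: [0.5387, -0.0117, 0.1689]
tool_rot: [[-0.0, -0.122, 0.993], [-0.0, 0.993, 0.122], [-1.0, -0.0, -0.0]]
ft_force: [0.7, -0.0, -1.6]
grip_width: 0.0084
```

View pics/c7.png

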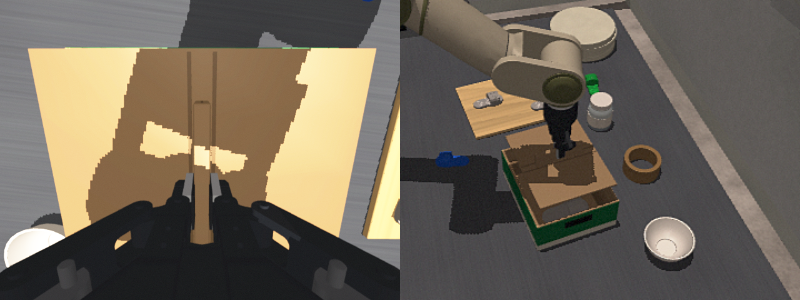

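The divider is held level by its rib over the carton. Its rear corners are at about (45,77) and (602,77), with the green carton rim just visible behind them. I'll check where it sits in the hand.

Run:
```python
from h import *
import pickle
m=pickle.load(open('pics/w7.pkl','rb')); im=cv2.imread('pics/w7.png');h=cv2.cvtColor(im,cv2.COLOR_BGR2HSV)
k=((h[...,0]>8)&(h[...,0]<28)&(h[...,1]>70)).astype(np.uint8)
for u in (60,150,240,400,500,580): print(u, np.argmax(k[60:,u])+60, end='; ')
for v in (100,150,250,300): r=np.where(k[v])[0]; r=r[(r<620)]; print(v,r.min(),r[r<615].max(),end='; ')
t=env.observe()['position'];a=np.radians(7.0);R=np.array([[np.cos(a),np.sin(a)],[-np.sin(a),np.cos(a)]])
print()
for z in (.149,.154,.159):
  print(z,[(R@(ray(m,uv,z)[0]-t)[:2]*1000).round(1).tolist() for uv in ((45,77),(602,77),(84,250),(562,250))])
```

```text
60 77; 150 77; 240 77; 400 78; 500 124; 580 77; 100 49 597; 150 59 587; 250 79 614; 300 89 609; 
0.149 [[-97.5, -122.0], [-97.5, 124.2], [-17.5, -119.6], [-17.5, 121.5]]
0.154 [[-96.6, -118.2], [-96.6, 120.4], [-19.0, -115.9], [-19.1, 117.8]]
0.159 [[-95.6, -114.4], [-95.7, 116.6], [-20.6, -112.2], [-20.6, 114.0]]
```

```bash
python3 -m pendant '{"travel":[[-1.5,0,-15],[0,0,-20],[0,0,-15],[0,0,-10],[0,0,-10],[0,0,0],[0,0,0]],"delta_rot":[[0,0,0],[0,0,0],[0,0,0],[0,0,0],[0,0,0],[0,0,0],[0,0,0]]}' 0 60; python3 -m pendant '{"travel":[[0,0,-5],[0,0,-5],[0,0,-5],[0,0,-3],[0,0,0],[0,0,0]],"delta_rot":[[0,0,0],[0,0,0],[0,0,0],[0,0,0],[0,0,0],[0,0,0]]}' 0 60
```

```text
time_s: 12.22
position: [0.5374, -0.0109, 0.099]
tool_rot: [[-0.0, -0.122, 0.992], [0.0, 0.992, 0.122], [-1.0, 0.0, -0.0]]
ft_force: [-0.9, 0.4, -1.3]
grip_width: 0.0086
time_s: 12.72
position: [0.5372, -0.0105, 0.0808]
tool_rot: [[-0.0, -0.123, 0.992], [0.0, 0.992, 0.123], [-1.0, 0.0, -0.0]]
ft_force: [1.1, -0.7, -1.3]
grip_width: 0.0085
```

No contact yet, so it is inside the walls. I'll continue down to the ledge.

```bash
python3 -m pendant '{"travel":[[0,0,-3],[0,0,-3],[0,0,-2],[0,0,-1],[0,0,0],[0,0,0]],"delta_rot":[[0,0,0],[0,0,0],[0,0,0],[0,0,0],[0,0,0],[0,0,0]]}' 0 60
```

```text
time_s: 13.22
position: [0.5372, -0.0105, 0.0719]
tool_rot: [[0.0, -0.123, 0.992], [-0.0, 0.992, 0.123], [-1.0, -0.0, 0.0]]
ft_force: [0.1, 0.3, -0.0]
grip_width: 0.0093
```

```bash
python3 -m pendant '{"travel":[[0,0,-1],[0,0,0]],"delta_rot":[[0,0,0],[0,0,0]]}' 0 60; python3 -m pendant '{"travel":[[0,0,0],[0,0,0],[0,0,0],[0,0,0],[0,0,10],[0,0,25],[0,0,40],[0,0,40],[0,0,40],[0,0,0],[0,0,0]],"delta_rot":[[0,0,0],[0,0,0],[0,0,0],[0,0,0],[0,0,0],[0,0,0],[0,0,0],[0,0,0],[0,0,0],[0,0,0],[0,0,0]]}' 50 60
python3 - <<'E'
from h import *
import pickle
m=eyes.camera_model('wrist'); im=np.ascontiguousarray(eyes.get_image('wrist')[:,:,::-1])
pickle.dump(m,open('pics/w8.pkl','wb')); cv2.imwrite('pics/w8.png',im)
E
```

```text
time_s: 13.38
position: [0.5373, -0.0105, 0.0719]
tool_rot: [[0.001, -0.123, 0.992], [-0.0, 0.992, 0.123], [-1.0, -0.0, 0.001]]
ft_force: [-4.4, 0.3, 9.8]
grip_width: 0.009
time_s: 14.3
position: [0.5378, -0.0107, 0.2286]
tool_rot: [[0.005, -0.123, 0.992], [-0.001, 0.992, 0.123], [-1.0, -0.002, 0.005]]
ft_force: [-1.0, -0.0, -1.3]
grip_width: 0.0498
```

View pics/w8.png

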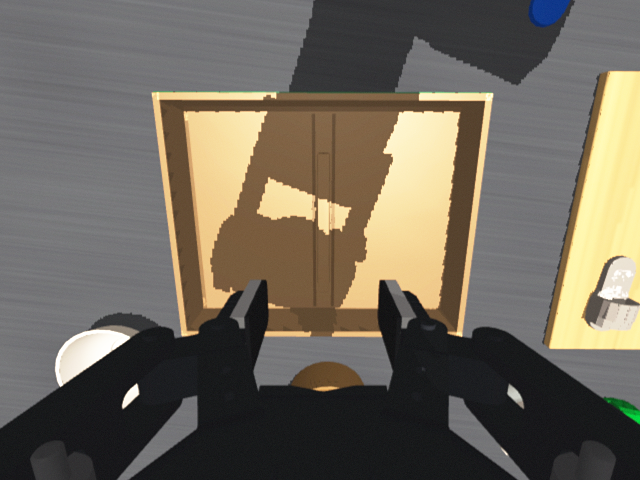

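The divider lies flat on the ledge, rib up at column 323, with even margins on both sides. Next, the small slipper at the board's far side.

```bash
python3 -m pendant '{"travel":[[4,20,0],[8,38,0],[8,38,0],[8,38,0],[8,38,0],[8,38,0],[8,38,0],[8,38,-10],[8,38,-20],[1,17,0],[0,0,0],[0,0,0]],"delta_rot":[[0,0,-0.01],[0,0,-0.01],[0,0,-0.01],[0,0,-0.01],[0,0,-0.01],[0,0,0],[0,0,0],[0,0,0],[0,0,0],[0,0,0],[0,0,0],[0,0,0]]}' 70 40
cat > m.py <<'E'
from h import *
import pickle,sys
n=sys.argv[1]
m=eyes.camera_model('wrist'); s=env.observe(); im=np.ascontiguousarray(eyes.get_image('wrist')[:,:,::-1])
pickle.dump((m,s),open(f'pics/{n}.pkl','wb')); cv2.imwrite(f'pics/{n}.png',im)
h=cv2.cvtColor(im,cv2.COLOR_BGR2HSV); k=(h[...,1]<50)&(h[...,2]>35)
k=cv2.morphologyEx(k.astype(np.uint8),cv2.MORPH_OPEN,np.ones((3,3)))
k[300:]=0
t=s['position'];R=s['tool_rot']; print(t.round(4), 'yaw',np.degrees(np.arctan2(R[1,2],R[0,2])).round(2))
for c in cont(k,800):
    if cv2.contourArea(c)>15000: continue
    x,y,w,hh=cv2.boundingRect(c); p=ray(m,c,.0195)
    q=(p-t)@R*1000   # tool frame: y lateral, z forward
    q=q[:,1:]; 
    print('bbox',x,y,w,hh,'rear',q[:,1].min().round(1),'front',q[:,1].max().round(1),rect(p[:,:2]))
    f0=q[:,1].min()
    for d in (15,25,35,45,55,65,75): 
        z=q[abs(q[:,1]-f0-d)<2][:,0]
        if len(z): print('  d',d,z.min().round(1),z.max().round(1),'mid',((z.min()+z.max())/2).round(1))
E
python3 m.py w9
```

```text
time_s: 15.35
position: [0.6053, 0.3291, 0.195]
tool_rot: [[-0.003, -0.075, 0.997], [-0.001, 0.997, 0.075], [-1.0, -0.001, -0.003]]
ft_force: [1.2, -0.9, -0.6]
grip_width: 0.0702
[0.6053 0.3291 0.195 ] yaw 4.27
bbox 304 159 41 93 rear -57.0 front 31.7 (array([592. , 329.9]), array([38.5, 88.9]), 3.5)
  d 15 -11.3 17.7 mid 3.2
  d 25 -12.3 17.8 mid 2.8
  d 35 -12.4 17.9 mid 2.8
  d 45 -16.3 19.1 mid 1.4
  d 55 -17.4 20.2 mid 1.4
  d 65 -17.6 20.4 mid 1.4
  d 75 -17.7 20.5 mid 1.4
bbox 381 0 51 76 rear -184.4 front -127.9 (array([443.4, 388.1]), array([42.6, 57.5]), 6.9)
  d 15 50.0 90.3 mid 70.2
  d 25 49.6 91.1 mid 70.4
  d 35 50.9 92.7 mid 71.8
  d 45 52.2 87.5 mid 69.8
  d 55 57.9 80.4 mid 69.1
```

```bash
python3 -m pendant '{"travel":[[3.5,1.8,-35],[0,0,-40],[0,0,-40],[0,0,-30],[0,0,-20],[0,0,-13],[0,0,0],[0,0,0]],"delta_rot":[[0,0,0],[0,0,0],[0,0,0],[0,0,0],[0,0,0],[0,0,0],[0,0,0],[0,0,0]]}' 70 40
```

```text
time_s: 16.07
position: [0.6099, 0.3298, 0.0197]
tool_rot: [[0.001, -0.072, 0.997], [0.0, 0.997, 0.072], [-1.0, 0.0, 0.001]]
ft_force: [0.3, -0.3, 1.3]
grip_width: 0.0701
```

```bash
python3 -m pendant '{"travel":[[0,0,-3],[0,0,0],[0,0,0],[0,0,0],[0,0,0],[0,0,0],[0,0,0],[0,0,0],[0,0,0]],"delta_rot":[[0,0,0],[0,0,0],[0,0,0],[0,0,0],[0,0,0],[0,0,0],[0,0,0],[0,0,0],[0,0,0]]}' 0 40; python3 -m pendant '{"travel":[[0,0,3],[0,0,7],[0,0,20],[0,0,40],[0,0,40],[-10,-20,40],[-10,-35,10],[0,0,0],[0,0,0]],"delta_rot":[[0,0,0],[0,0,0],[0,0,0],[0,0,0],[0,0,0],[0,0,0],[0,0,0],[0,0,0],[0,0,0]]}' 0 40; python3 m.py w10 | head -12
```

```text
time_s: 16.82
position: [0.61, 0.3307, 0.0175]
tool_rot: [[0.002, -0.073, 0.997], [0.001, 0.997, 0.073], [-1.0, 0.001, 0.003]]
ft_force: [-0.7, -0.8, 5.8]
grip_width: 0.0382
time_s: 17.57
position: [0.5903, 0.2762, 0.1739]
tool_rot: [[0.002, -0.071, 0.997], [0.0, 0.997, 0.071], [-1.0, 0.0, 0.002]]
ft_force: [-0.2, 0.4, -1.1]
grip_width: 0.0381
[0.5903 0.2762 0.1739] yaw 4.1
bbox 447 0 59 94 rear -176.4 front -110.3 (array([438.4, 387.7]), array([46. , 67.1]), 6.5)
  d 15 100.3 142.8 mid 121.5
  d 25 99.8 144.2 mid 122.0
  d 35 99.1 144.8 mid 121.9
  d 45 100.1 145.4 mid 122.8
  d 55 101.9 138.3 mid 120.1
  d 65 107.8 131.4 mid 119.6
```

```bash
python3 -m pendant '{"travel":[[-5,-20,0],[-8,-37,0],[-8,-37,0],[-8,-37,0],[-8,-37,0],[-8,-36,0],[-4,-20,0],[0,0,-20],[0,0,-30],[0,0,-30],[0,0,-15],[0,0,-7],[0,0,0],[0,0,0]],"delta_rot":[[0,0,0.01],[0,0,0.01],[0,0,0.01],[0,0,0.01],[0,0,0.01],[0,0,0],[0,0,0],[0,0,0],[0,0,0],[0,0,0],[0,0,0],[0,0,0],[0,0,0],[0,0,0]]}' 0 40;python3 -m pendant '{"travel":[[0,0,-3],[0,0,-2],[0,0,-1],[0,0,0],[0,0,0]],"delta_rot":[[0,0,0],[0,0,0],[0,0,0],[0,0,0],[0,0,0]]}' 0 40
```

```text
time_s: 18.78
position: [0.5418, 0.0537, 0.0704]
tool_rot: [[0.0, -0.123, 0.992], [0.0, 0.992, 0.123], [-1.0, 0.0, 0.0]]
ft_force: [0.2, 0.1, -0.9]
grip_width: 0.0379
time_s: 19.2
position: [0.5414, 0.0533, 0.0645]
tool_rot: [[0.0, -0.123, 0.992], [-0.0, 0.992, 0.123], [-1.0, -0.0, 0.0]]
ft_force: [-0.4, -1.2, -0.3]
grip_width: 0.0379
```

```bash
python3 -m pendant '{"travel":[[0,0,-1],[0,0,-1],[0,0,0],[0,0,0]],"delta_rot":[[0,0,0],[0,0,0],[0,0,0],[0,0,0]]}' 0 40
```

```text
time_s: 19.53
position: [0.5413, 0.0533, 0.0625]
tool_rot: [[0.0, -0.123, 0.992], [-0.0, 0.992, 0.123], [-1.0, -0.0, 0.0]]
ft_force: [0.0, 0.7, 2.8]
grip_width: 0.0383
```

```bash
python3 -m pendant '{"travel":[[0,0,0],[0,0,0],[0,0,0],[0,0,0],[0,0,8],[0,0,25],[0,0,40],[0,0,40],[0,0,25],[-5,18,0],[-11,38,0],[-11,38,0],[-11,38,0],[-11,38,0],[-11,38,0],[-11,38,0],[-11,38,0],[-12,38,0],[-6,11,0],[0,0,0]],"delta_rot":[[0,0,0],[0,0,0],[0,0,0],[0,0,0],[0,0,0],[0,0,0],[0,0,0],[0,0,0],[0,0,0],[0,0,0.01],[0,0,0.01],[0,0,0.01],[0,0,0.01],[0,0,0.01],[0,0,0],[0,0,0],[0,0,0],[0,0,0],[0,0,0],[0,0,0]]}' 60 40;python3 -m pendant '{"travel":[[0,0,0]],"delta_rot":[[0,0,0]]}' 70; python3 m.py w11
```

```text
time_s: 21.2
position: [0.4395, 0.3888, 0.2005]
tool_rot: [[-0.0, -0.176, 0.984], [0.0, 0.984, 0.176], [-1.0, 0.0, -0.0]]
ft_force: [0.5, -0.5, -0.4]
grip_width: 0.06
time_s: 21.28
position: [0.441, 0.3863, 0.2004]
tool_rot: [[0.0, -0.174, 0.985], [-0.0, 0.985, 0.174], [-1.0, -0.0, 0.0]]
ft_force: [-0.2, -0.0, 0.5]
grip_width: 0.0696
[0.441  0.3863 0.2004] yaw 10.0
bbox 303 155 39 93 rear -60.4 front 29.4 (array([425.7, 383.6]), array([37.9, 89.7]), 10.0)
  d 15 -14.1 15.2 mid 0.6
  d 25 -14.3 15.4 mid 0.5
  d 35 -14.4 15.5 mid 0.5
  d 45 -17.4 17.5 mid 0.1
  d 55 -18.5 18.6 mid 0.1
  d 65 -18.7 18.8 mid 0.1
  d 75 -18.8 18.9 mid 0.0
```

Aligned to under a millimetre: grip at x = 14, yaw 10°.

```bash
python3 -m pendant '{"travel":[[0,0,-35],[0,0,-40],[0,0,-40],[0,0,-36],[0,0,-20],[0,0,-10],[0,0,0],[0,0,0]],"delta_rot":[[0,0,0],[0,0,0],[0,0,0],[0,0,0],[0,0,0],[0,0,0],[0,0,0],[0,0,0]]}' 70 40;  python3 -m pendant '{"travel":[[0,0,-3],[0,0,0],[0,0,0],[0,0,0],[0,0,0],[0,0,0],[0,0,0],[0,0,0],[0,0,0]],"delta_rot":[[0,0,0],[0,0,0],[0,0,0],[0,0,0],[0,0,0],[0,0,0],[0,0,0],[0,0,0],[0,0,0]]}' 0 40; python3 -m pendant '{"travel":[[0,0,3],[0,0,7],[0,0,20],[0,0,40],[0,0,40],[0,0,40],[0,0,10],[0,0,0],[0,0,0]],"delta_rot":[[0,0,0],[0,0,0],[0,0,0],[0,0,0],[0,0,0],[0,0,0],[0,0,0],[0,0,0],[0,0,0]]}' 0 40
```

```text
time_s: 22.0
position: [0.4423, 0.3859, 0.0202]
tool_rot: [[0.001, -0.171, 0.985], [0.001, 0.985, 0.171], [-1.0, 0.0, 0.001]]
ft_force: [0.2, 0.1, -0.1]
grip_width: 0.07
time_s: 22.75
position: [0.4419, 0.3866, 0.0176]
tool_rot: [[0.002, -0.172, 0.985], [0.001, 0.985, 0.172], [-1.0, 0.001, 0.002]]
ft_force: [-0.5, -1.4, 6.1]
grip_width: 0.0379
time_s: 23.5
position: [0.4409, 0.3862, 0.1759]
tool_rot: [[-0.0, -0.172, 0.985], [-0.0, 0.985, 0.172], [-1.0, -0.0, -0.0]]
ft_force: [0.2, -0.2, -1.9]
grip_width: 0.0377
```

```bash
python3 -m pendant '{"travel":[[5,-18,0],[9.5,-37,0],[9.5,-37,0],[9.5,-37,0],[9.5,-37,0],[9.5,-37,0],[9.5,-37,0],[9.5,-37,0],[9.5,-37,0],[9.5,-37,0],[9.5,-37,0],[9.5,-37,0],[7,-32,0],[0,0,0],[0,0,0]],"delta_rot":[[0,0,-0.01],[0,0,-0.01],[0,0,-0.01],[0,0,-0.01],[0,0,-0.01],[0,0,0],[0,0,0],[0,0,0],[0,0,0],[0,0,0],[0,0,0],[0,0,0],[0,0,0],[0,0,0],[0,0,0]]}' 0 40; python3 -m pendant '{"travel":[[0,0,-20],[0,0,-30],[0,0,-30],[0,0,-15],[0,0,-8],[0,0,0],[0,0,0]],"delta_rot":[[0,0,0],[0,0,0],[0,0,0],[0,0,0],[0,0,0],[0,0,0],[0,0,0]]}' 0 40;python3 -m pendant '{"travel":[[0,0,-3],[0,0,-2],[0,0,-1],[0,0,0],[0,0,0]],"delta_rot":[[0,0,0],[0,0,0],[0,0,0],[0,0,0],[0,0,0]]}' 0 40
```

```text
time_s: 24.75
position: [0.557, -0.0719, 0.1737]
tool_rot: [[-0.004, -0.12, 0.993], [0.002, 0.993, 0.12], [-1.0, 0.002, -0.004]]
ft_force: [-0.1, -0.0, -0.8]
grip_width: 0.0377
time_s: 25.33
position: [0.5577, -0.07, 0.0733]
tool_rot: [[-0.0, -0.124, 0.992], [0.0, 0.992, 0.124], [-1.0, 0.0, -0.0]]
ft_force: [-0.6, -0.3, -0.2]
grip_width: 0.0384
time_s: 25.75
position: [0.5578, -0.0707, 0.0675]
tool_rot: [[0.0, -0.123, 0.992], [-0.0, 0.992, 0.123], [-1.0, -0.0, 0.0]]
ft_force: [-0.1, -0.7, -0.6]
grip_width: 0.0381
```

```bash
python3 -m pendant '{"travel":[[0,0,-2],[0,0,-2],[0,0,-1],[0,0,0],[0,0,0]],"delta_rot":[[0,0,0],[0,0,0],[0,0,0],[0,0,0],[0,0,0]]}' 0 40
```

```text
time_s: 26.17
position: [0.5578, -0.0707, 0.0626]
tool_rot: [[0.0, -0.123, 0.992], [-0.0, 0.992, 0.123], [-1.0, -0.0, 0.0]]
ft_force: [-2.1, 0.1, 5.6]
grip_width: 0.0379
```

Contact at the expected height. I'll release, retreat straight up, then back toward the robot, and check.

```bash
python3 -m pendant '{"travel":[[0,0,0],[0,0,0],[0,0,0],[0,0,0],[0,0,8],[0,0,25],[0,0,40],[0,0,40],[0,0,40],[0,20,0],[0,30,0],[0,10,0],[0,0,0],[0,0,0]],"delta_rot":[[0,0,0],[0,0,0],[0,0,0],[0,0,0],[0,0,0],[0,0,0],[0,0,0],[0,0,0],[0,0,0],[0,0,0],[0,0,0],[0,0,0],[0,0,0],[0,0,0]]}' 60 40
python3 - <<'E'
from h import *
w=np.ascontiguousarray(eyes.get_image('wrist')[:,:,::-1]); s=np.ascontiguousarray(eyes.get_image('side')[:,:,::-1])
cv2.imwrite('pics/c12.png',np.hstack([w[60:360,130:530],cv2.resize(s[200:335,240:420],(400,300))]))
E
```

```text
time_s: 27.33
position: [0.5577, -0.0107, 0.2153]
tool_rot: [[-0.0, -0.124, 0.992], [-0.0, 0.992, 0.124], [-1.0, -0.0, -0.0]]
ft_force: [-0.5, -0.4, 0.1]
grip_width: 0.0602
```

View pics/c12.png

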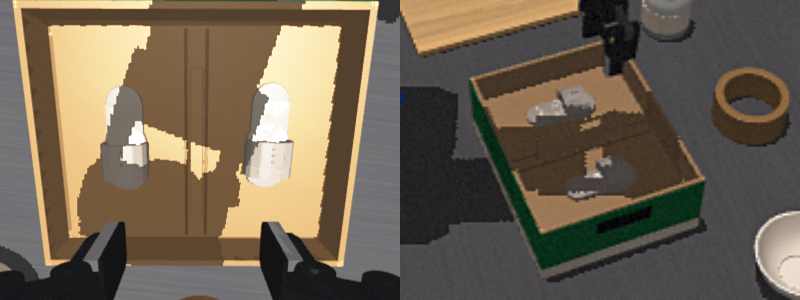

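Both small slippers stand sole down on the level divider, left at (125,140) and right at (268,135) with the rib between them, and the gripper is clear above. Handing in.

```bash
python3 -c "
from rig import close_job
print(close_job())"
```

```text
the job is handed in; nothing more can be done
None
```

The carton is packed and handed in, using about 27 s of the 72 s. I set the big slipper beside its mate, then the divider on the ledge with its rib up. The two small slippers stand on the divider, one on each side of the rib. Each piece was lowered until the wrist force showed light contact (at most about 10 N, on the divider), then released.

**Last checks:** the final wrist and side pictures show both small slippers sole down and upright and the divider level, with the gripper clear above. The jar, tape roll and bowl were never approached. I did not look at the big slippers again after the divider covered them; they lay flat side by side in the picture taken before it went in.

**Disagreements:** the top and wrist cameras differed by about 3–5 mm in y, and I used the wrist values. After downward moves the measured height stayed about 4–5 mm above the commanded one, so I worked from measured heights and contact force.

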